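# Fit the grinding disc onto the three studs of a bench paint mill

## Robot

A 6-joint arm with a two-finger parallel gripper is mounted at the origin on the work surface. World frame = base frame: x ahead of the robot, y to its left, z up, the work surface at z = 0. Lengths are in m, angles in degrees, forces in N, time in s.
With the tool pointing down it reaches from about 0.3 to 0.75 m from the base axis. Payload 8.5 kg.
Tool frame: the origin (TCP) lies on the centre line of the jaws, within the pads' length; the fingertips stand 19 mm ahead of it and the grasp point (between the pads) is the TCP; z points along the fingers, x is the direction in which the jaws open and shut, and the axes are right-handed (so a half turn about z gives the same grasp; the last joint's range is limited). The gripper opens to 85 mm and grips with 20 to 120 N. Pads are 22 mm wide; open, the fingers measure 114 mm over their backs; the gripper's body (76 mm by 85 mm) begins 54 mm behind the grasp point. The pads swing forward as they close: fully open they stand 13 mm farther back than shut.
Start: joints at [-76.622, 21.807, 74.336, -0, 83.858, -12.336], TCP at [0.239, -0.496, 0.25] pointing down, gripper open.
Joint ranges: [-178.18, 178.18], [-50.72, 133.34], [12.68, 142.11], [-81.47, 261.47], [9.98, 163.14], [-165.26, 165.26]. Speed limits (degrees/s): [136.94, 136.94, 180, 180, 180, 180].

## Interface

Orientations are given as a 3x3 rotation matrix whose columns are the frame's x, y, z axes.
In Python, from rig import env, cams, order gives the robot as it stands.
- The arm moves only by the tool step_arm, never from a script. Its argument "steps" is a list of rows, each an object with "xyz": the shift along the tool's x, y, z normalised to -1 to 1, where 1 is 0.04 m, a list of three; "turn": the turn, a rotation vector about the tool's x, y, z normalised to -1 to 1, where 1 is 0.08 rad, a list of three; "gripper": the gripper command: -1 is shut, 1 is fully open, values between are in proportion. A call has 1 to 20 rows; each row shifts and turns the commanded pose from where the row before left it, along the tool's axes as they then stand; what a row does not reach is not made up. A row lasts 1/12 s, in which the tool goes at most 41.7 mm and 7.16 degrees, less where a joint would pass 70% of its speed; a pose out of reach is approached as far as the arm can. A call with a number of a shift or a turn outside -1 to 1 is refused whole. A call with a gripper value outside its range is refused whole. The fingers move at their own pace and stop on an object; "squeeze" is the grip in N (left out, the last holds). Time passes only in rows, so rows that do not move let the fingers close. It gives the time, the measured TCP pose, the force and the opening at its end, in the units of the state.
- env.observe(): the state, without advancing time (a new reading comes with each control period).
- cams.get_image(name): name is "scene" or "top" or "wrist"; returns (picture, depth): 420x560x3 uint8, red, green, blue; 420x560 float32, m along the optical axis (not along the pixel's ray), 0 where there is no reading.
- cams.camera_info(name): a dict with "fx", "fy", "cx", "cy" (pixels), "extrinsics" (4x4, takes a point from camera to world coordinates). Camera axes: x right, y down, z forward; pixel columns grow to the right and rows downward; lengths in m; the calibration is good to about 2 mm. A picture is of the moment at which its call begins: read the wrist's pose just before it. camera_info takes no time and is no camera call; for the wrist camera it gives the pose at the moment of the call.
- order.close_job(): hands the job in, once; it reports no verdict.
The state is a dict: "time_s": time; "q": joint angles; "qvel": joint speeds; "joint_efforts": joint torques, N m; "position": TCP position; "tool_rot": TCP orientation; "ft_force": force on the tool from outside, world axes, zero at the start; "wrist_torque": the same for the moment, N m; "grip_width": finger opening in m.
Only numpy, scipy, OpenCV 4.12 (cv2) and the standard library are available. Lean on these libraries where they do the work, as an engineer would, in place of code of your own. Each camera call takes 0.05 s, during which the arm holds its last target. There are 200 camera calls.

## Task

Fit the grinding disc to the paint mill: lift it off the glass slab, turn it so that its three holes match the three studs on the mill's hub, and lower it gently over the studs (do not drop it on) until it lies flat, fully home on the hub, then let go. Leave the glass muller, the jar, the bowl and the palette knife where they are.

Things in the scene. Friction and masses are not known exactly. Their poses are not given: they have to be found in the camera images.
- disc_centre (a point): Centre of the disc's grip, on the disc's axis, 39 mm above its underside. The grip is a dark wooden upright bar on the middle of the disc: 64 mm long (disc x), 24 mm wide (disc y), from 14 to 64 mm above the underside. Its z points up.
- disc: Loose aluminium grinding disc, 140 mm diameter, 14 mm thick, about 0.6 kg with its grip. Origin: centre of its underside. Three through holes of 16 mm diameter on a circle of 46 mm radius, at 0, 120 and 240 degrees from its x (the grip bar runs along x, so one hole lies beyond one end of the bar). Starts flat, grip up, on the glass slab.
- slab: Fixed glass slab 200 x 200 x 8 mm lying on the table; origin at the centre of its underside.
- mill: Fixed paint mill: grey square housing 200 x 200 mm, top 66 mm above the table, carrying a round pale metal hub in its middle. Origin: centre of its underside, on the hub's axis. The hub does not turn.
- hub (a point): Centre of the hub's flat seat, 82 mm above the table, 124 mm across; z up. Three dark steel studs stand on it: 10 mm diameter, 18 mm high (last 5 mm taper to 5 mm), on a circle of 46 mm radius, at 0, 120, 240 degrees from this frame's x. When home, the disc's underside lies on the seat, disc_centre 39 mm above this point; any of the three matching turns is right.
- muller: Bystander: glass hand muller, 84 mm wide foot, waisted handle, 98 mm high; origin at the centre of its underside.
- pigment_jar: Bystander: white jar, 64 mm diameter, 85 mm high; origin at the centre of its underside.
- bowl: Bystander: glass bowl, 110 mm across the rim, 50 mm high; origin at the centre of its underside.
- palette_knife: Bystander: palette knife 200 mm long, lying flat along its own x; origin at its underside.
Mind the look-alikes: they are no part of the job. What is shaped like the disc but blue or red is not meant.

How it is judged (in metres and radians):
At the end, for the whole second after the job is handed in: The disc is on the three studs, grip up, its axis within 6 mm of the hub's, lying flat on the hub's seat (within 3 mm in height and 0.05 rad of level), released and at rest (horizontal distance between disc_centre and hub below 0.006 m and z of disc_centre in the frame of hub between 0.036 and 0.042 m and angle between the z axis of disc_centre and the z axis of hub, either way round below 0.05 rad and angle between disc_centre's own z axis and vertical below 0.1 rad and linear speed of disc below 0.02 m/s); the robot touches nothing.
It fails at once if the disc was dropped onto the mill (faster than 0.5 m/s close above the hub: a fall of over about 12 mm) (distance between disc_centre and hub below 0.075 m and linear speed of disc above 0.5 m/s).
It fails at once if the muller was moved by over 40 mm (distance of muller from where it was at the start of the episode above 0.04 m).
It fails at once if the pigment jar was moved by over 40 mm (distance of pigment_jar from where it was at the start of the episode above 0.04 m).
It fails at once if the bowl was moved by over 40 mm (distance of bowl from where it was at the start of the episode above 0.04 m).
It fails at once if the palette knife was moved by over 40 mm (distance of palette_knife from where it was at the start of the episode above 0.04 m).
It also fails if it takes over 40 s, if anything falls off the work surface, if the arm or the gripper's body presses on something with over 40 N, if the wrist force passes 120 N, or if a joint passes its speed limit or range.

## Working session

There is one attempt and no reset: what is moved stays moved. The work goes in short steps, Python scripts to look and compute and a tool call to move; the robot and the scene stay as the last step left them, time stands still between calls to the robot, and variables do not carry over. Pictures are saved under pics/ and viewed, about 8 in all and at most 12, crops included, and the job is handed in when it is done.

Besides the shell and the picture viewer there is one more tool, called after "Request:" by a JSON object that holds its "method" and its "body". step_arm: Moves the arm, as the interface text tells. Scaled input: -1 to 1 covers 0.04 m each way for a shift and 0.08 rad each way for a turn. Its arguments: {"type":"object","properties":{"steps":{"type":"array"},"squeeze":{"type":"number"}},"required":["steps"]}

```bash
mkdir -p pics; python3 - <<'E'
from rig import env,cams
import cv2,numpy as np
s=env.observe();print(s['time_s'],s['position'],s['tool_rot'],s['grip_width'])
for n in("top","scene"):
    im,d=cams.get_image(n);cv2.imwrite(f'pics/{n}0.png',im[:,:,::-1]);np.save(f'pics/{n}0d.npy',d)
    i=cams.camera_info(n);print(n,i['fx'],i['cx'],i['cy'],np.round(i['extrinsics'],4).tolist())
E
```

```text
0.0 [ 0.23855173 -0.49526748  0.24969714] [[ 4.33834295e-01 -9.00992609e-01 -3.50334557e-04]
 [-9.00991461e-01 -4.33834316e-01  1.47448415e-03]
 [-1.48048648e-03 -3.24033348e-04 -9.99998852e-01]] 0.08550769911212167
top 482.40512258097124 279.12313852679165 210.19675094491083 [[0.0129, -0.9936, 0.1126, 0.3264], [-0.9999, -0.0127, 0.003, -0.0027], [-0.0016, -0.1126, -0.9936, 1.7969], [0.0, 0.0, 0.0, 1.0]]
scene 481.5758067430809 277.9332254449972 209.23244056138552 [[0.3416, 0.5965, -0.7263, 1.7451], [0.9398, -0.2264, 0.2561, -0.4313], [-0.0116, -0.77, -0.6379, 1.1564], [0.0, 0.0, 0.0, 1.0]]
```

View pics/top0.png

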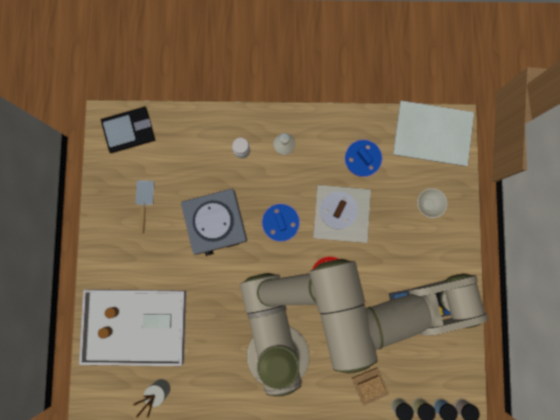

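View pics/scene0.png

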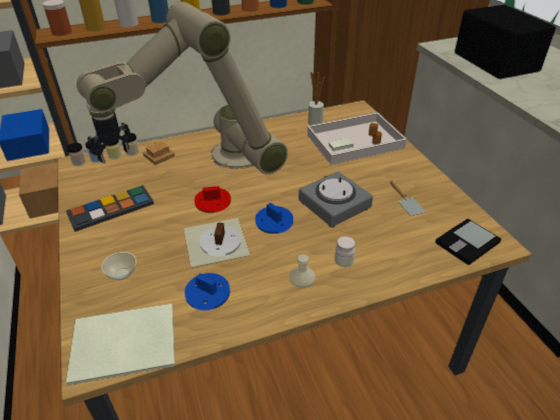

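The top view shows four disc-like things: silver with a brown grip on the glass slab (340,210), blue (281,222), blue (363,157) and red (330,270). The silver one fits the description. The mill is at (213,221). I'll check the choice in one crop and measure.

```bash
cat > h.py <<'E'
import numpy as np,cv2
from rig import env,cams
def cast(i,uv,z):
    uv=np.atleast_2d(uv).astype(float);E=i['extrinsics'];E=np.array(E)
    r=np.c_[(uv[:,0]-i['cx'])/i['fx'],(uv[:,1]-i['cy'])/i['fy'],np.ones(len(uv))]@E[:3,:3].T
    return E[:3,3]+r*((z-E[2,3])/r[:,2])[:,None]
def blobs(m,amin,amax):
    n,l,st,c=cv2.connectedComponentsWithStats(m.astype(np.uint8))
    return [(c[k],st[k,4],np.argwhere(l==k)[:,::-1]) for k in range(1,n) if amin<=st[k,4]<=amax]
E
python3 - <<'E'
from h import *
im=cv2.imread('pics/top0.png');i=cams.camera_info('top');d=np.load('pics/top0d.npy')
a=cv2.resize(im[175:260,305:380],None,fx=5,fy=5,interpolation=cv2.INTER_CUBIC)
b=cv2.resize(im[175:260,175:250],None,fx=5,fy=5,interpolation=cv2.INTER_CUBIC)
cv2.imwrite('pics/crop.png',np.hstack([a,b]))
hsv=cv2.cvtColor(im,cv2.COLOR_BGR2HSV)
m=np.zeros(im.shape[:2],bool);m[190:232,322:360]=(hsv[190:232,322:360,2]<110)
for c,n,p in blobs(m,20,400):
    w=cast(i,p,.072);e,v=np.linalg.eigh(np.cov(w[:,:2].T));print('grip',c,n,cast(i,c,.072),v[:,1],np.sqrt(12*e))
m=np.zeros_like(m);m[195:250,185:242]=hsv[195:250,185:242,2]>130
for c,n,p in blobs(m,200,3000):
    h=cv2.convexHull(p.astype(np.int32));(cc,r)=cv2.minEnclosingCircle(h);print('hub',cc,r,cast(i,cc,.082),d[int(c[1]),int(c[0])])
for nm,uv,z in(('disc',(340,211),.022),('jar',(241,146),.085),('mul',(284,142),.098),('bowl',(432,202),.05),('blue',(281,222),.07),('red',(330,270),.05)):print(nm,cast(i,uv,z).round(3))
E
```

```text
grip [339.3984375 208.59375  ] 128 [[ 0.5304434  -0.21427252  0.072     ]] [-0.89023895  0.4554938 ] [0.02479447 0.06601504]
hub (212.33444213867188, 220.45364379882812) 17.2504825592041 [[0.48084267 0.24048267 0.082     ]] 1.7271014
disc [[ 0.527 -0.223  0.022]]
jar [[0.753 0.144 0.085]]
mul [[ 0.766 -0.012  0.098]]
bowl [[ 0.562 -0.555  0.05 ]]
blue [[ 0.48  -0.005  0.07 ]]
red [[ 0.31  -0.183  0.05 ]]
```

View pics/crop.png

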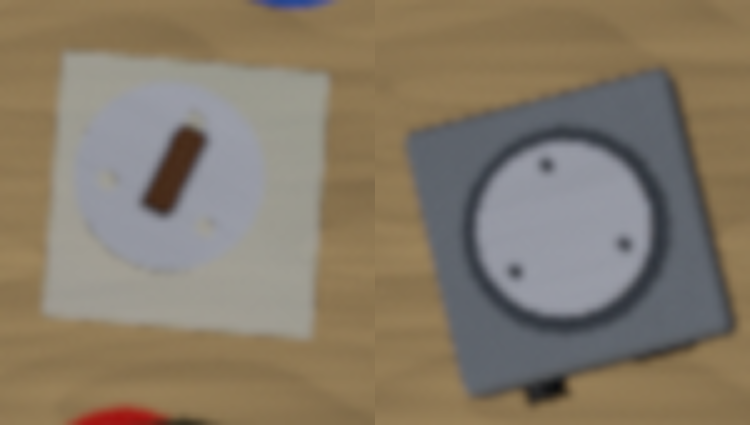

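The crop confirms the silver disc with the brown bar; the bar measures 66 x 25 mm (64 x 24 stated). Its end hole is towards the upper right, and the hub's studs are at about 15° mod 120. Next I go above the disc.

Request:
{"method": "step_arm", "body": {"steps": [{"xyz": [-0.26,-0.8,0],"turn": [0,0,0],"gripper": 1},{"xyz": [-0.26,-0.8,0],"turn": [0,0,0],"gripper": 1},{"xyz": [-0.26,-0.8,0],"turn": [0,0,0],"gripper": 1},{"xyz": [-0.26,-0.8,0],"turn": [0,0,0],"gripper": 1},{"xyz": [-0.26,-0.8,0],"turn": [0,0,0],"gripper": 1},{"xyz": [-0.26,-0.8,0],"turn": [0,0,0],"gripper": 1},{"xyz": [-0.26,-0.8,0],"turn": [0,0,0],"gripper": 1},{"xyz": [-0.26,-0.8,0],"turn": [0,0,0],"gripper": 1},{"xyz": [-0.26,-0.8,0],"turn": [0,0,0],"gripper": 1},{"xyz": [-0.26,-0.8,0],"turn": [0,0,0],"gripper": 1},{"xyz": [-0.26,-0.8,0],"turn": [0,0,0],"gripper": 1},{"xyz": [-0.26,-0.8,0],"turn": [0,0,0],"gripper": 1}]}}

```text
time_s: 1.1
position: [0.5314, -0.215, 0.25]
tool_rot: [[0.434, -0.901, -0.001], [-0.901, -0.434, 0.0], [-0.001, 0.0, -1.0]]
ft_force: [-0.3, 0.5, -0.1]
grip_width: 0.0856
```

Request:
{"method": "step_arm", "body": {"steps": [{"xyz": [0,0,0],"turn": [0,0,0.96],"gripper": 1},{"xyz": [0,0,0],"turn": [0,0,0.96],"gripper": 1},{"xyz": [0,0,0],"turn": [0,0,0.96],"gripper": 1},{"xyz": [0,0,0],"turn": [0,0,0.96],"gripper": 1},{"xyz": [0,0,0],"turn": [0,0,0.96],"gripper": 1},{"xyz": [0,0,0],"turn": [0,0,0.96],"gripper": 1},{"xyz": [0,0,0],"turn": [0,0,0.96],"gripper": 1},{"xyz": [0,0,0],"turn": [0,0,0.96],"gripper": 1},{"xyz": [0,0,0],"turn": [0,0,0.96],"gripper": 1},{"xyz": [0,0,0],"turn": [0,0,0.96],"gripper": 1},{"xyz": [0,0,0],"turn": [0,0,0.96],"gripper": 1},{"xyz": [0,0,0],"turn": [0,0,0.96],"gripper": 1},{"xyz": [0,0,0],"turn": [0,0,0],"gripper": 1},{"xyz": [0,0,0],"turn": [0,0,0],"gripper": 1}]}}

```text
time_s: 2.27
position: [0.5304, -0.2164, 0.25]
tool_rot: [[-0.453, -0.891, -0.001], [-0.891, 0.453, 0.0], [-0.0, 0.001, -1.0]]
ft_force: [0.5, -0.4, -0.5]
grip_width: 0.0855
```

```bash
python3 - <<'E'
from h import *
s=env.observe();print(s['time_s'],s['position'],s['tool_rot'].round(3) if hasattr(s['tool_rot'],'round') else s['tool_rot'],s['q'])
i=cams.camera_info('wrist');im,d=cams.get_image('wrist');im=im[:,:,::-1].copy();cv2.imwrite('pics/w1.png',im);np.save('pics/w1d.npy',d)
import pickle;pickle.dump(i,open('pics/w1.pkl','wb'));print(i)
E
```

```text
2.2667 [ 0.53036931 -0.21640715  0.25004889] [[-0.453 -0.891 -0.001]
 [-0.891  0.453  0.   ]
 [-0.     0.001 -1.   ]] [-3.40348997e+01  2.41465953e+01  7.05967716e+01  2.55713236e-03
  8.52941488e+01  8.29253987e+01]
{'fx': 299.0582360294456, 'fy': 299.0582360294456, 'cx': 279.55253236180516, 'cy': 208.1711064586577, 'extrinsics': array([[-0.45211007, -0.85502696, -0.25401847,  0.59479874],
       [-0.89196152,  0.43305001,  0.12989355, -0.24956032],
       [-0.00105979,  0.28530089, -0.95843742,  0.37385156],
       [ 0.        ,  0.        ,  0.        ,  1.        ]])}
```

View pics/w1.png

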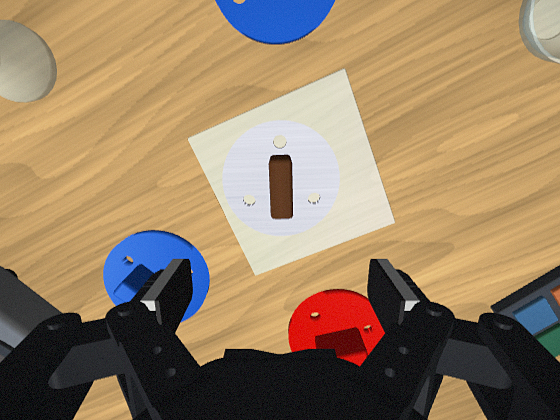

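The wrist view shows the silver disc (281,178) with an upright brown bar (281,187) and holes at (280,142), (249,200) and (314,199). I'll measure these.

```bash
python3 - <<'E'
from h import *
import pickle
i=pickle.load(open('pics/w1.pkl','rb'));im=cv2.imread('pics/w1.png');hsv=cv2.cvtColor(im,cv2.COLOR_BGR2HSV)
H,S,V=[hsv[...,k].astype(int) for k in range(3)]
roi=np.zeros(V.shape,bool);roi[110:245,210:350]=1
b=im.astype(int)
m=roi&(V<120)
for c,n,p in blobs(m,200,4000):
    bot=p[p[:,1]<400];mn=cv2.minAreaRect(p.astype(np.float32));w=cast(i,p,.072)
    e,v=np.linalg.eigh(np.cov(w[:,:2].T));print('grip',c,n,mn,p.min(0),p.max(0),v[:,1],np.degrees(np.arctan2(v[1,1],v[0,1])),np.sqrt(12*e))
    W=cast(i,cv2.boxPoints(mn),.072);print(W.round(4))
m=roi&(b[...,0]>b[...,2]+3)&(V>140)
for c,n,p in blobs(m,2000,20000):
    w=cast(i,cv2.convexHull(p.astype(np.int32))[:,0],.022)
    cc,r=cv2.minEnclosingCircle((w[:,:2]*1000).astype(np.float32));print('disc',cc,r)
    A=np.c_[2*w[:,:2],np.ones(len(w))];x=np.linalg.lstsq(A,(w[:,:2]**2).sum(1),rcond=None)[0];print('ls',x[:2],np.sqrt(x[2]+x[:2]@x[:2]))
    fill=np.zeros(V.shape,np.uint8);cv2.fillPoly(fill,[cv2.convexHull(p.astype(np.int32))],1)
    for c2,n2,p2 in blobs((fill>0)&~m&(V>=120),40,400):
        q=cast(i,c2,.022)[0,:2];dd=q-x[:2];print('hole',c2,n2,q,np.hypot(*dd),np.degrees(np.arctan2(dd[1],dd[0])))
E
```

```text
grip [280.62359551 186.35463483] 1424 ((280.5, 186.5), (63.0, 23.0), 90.0) [269 155] [292 218] [-0.90661128  0.42196681] 155.04117716830498 [0.02313278 0.06600783]
[[ 0.5691 -0.2243  0.072 ]
 [ 0.5587 -0.2448  0.072 ]
 [ 0.4991 -0.2155  0.072 ]
 [ 0.5101 -0.1937  0.072 ]]
disc (531.3687744140625, -218.29928588867188) 69.90969848632812
ls [ 0.53138279 -0.21829923] 0.06971087258137305
hole [279.30344828 141.03448276] 145 [ 0.57356898 -0.23806017] 0.04658507591698309 -25.09943182445079
hole [313.31578947 197.32631579] 95 [ 0.4952772  -0.24466202] 0.04470581793010421 -143.8646492645786
hole [249.06315789 199.25263158] 95 [ 0.52840999 -0.17389559] 0.04450304448240825 93.8302104480119
```

Request:
{"method": "step_arm", "body": {"steps": [{"xyz": [0.03,-0.045,0],"turn": [0,0,-0.41],"gripper": 1},{"xyz": [0,0,0.63],"turn": [0,0,0],"gripper": 1},{"xyz": [0,0,0.63],"turn": [0,0,0],"gripper": 1},{"xyz": [0,0,0.63],"turn": [0,0,0],"gripper": 1},{"xyz": [0,0,0.63],"turn": [0,0,0],"gripper": 1},{"xyz": [0,0,0.63],"turn": [0,0,0],"gripper": 1},{"xyz": [0,0,0.63],"turn": [0,0,0],"gripper": 1},{"xyz": [0,0,0.63],"turn": [0,0,0],"gripper": 1},{"xyz": [0,0,0.63],"turn": [0,0,0],"gripper": 1},{"xyz": [0,0,0],"turn": [0,0,0],"gripper": 1}]}}

```text
time_s: 3.15
position: [0.5296, -0.2171, 0.0445]
tool_rot: [[-0.424, -0.905, -0.007], [-0.905, 0.424, 0.005], [-0.001, 0.008, -1.0]]
ft_force: [-0.3, -0.0, -0.7]
grip_width: 0.0853
```

Request:
{"method": "step_arm", "body": {"steps": [{"xyz": [0,0,0],"turn": [0,0,0],"gripper": -1},{"xyz": [0,0,0],"turn": [0,0,0],"gripper": -1},{"xyz": [0,0,0],"turn": [0,0,0],"gripper": -1},{"xyz": [0,0,0],"turn": [0,0,0],"gripper": -1},{"xyz": [0,0,0],"turn": [0,0,0],"gripper": -1},{"xyz": [0,0,0],"turn": [0,0,0],"gripper": -1},{"xyz": [0,0,0],"turn": [0,0,0],"gripper": -1},{"xyz": [0,0,0],"turn": [0,0,0],"gripper": -1},{"xyz": [0,0,0],"turn": [0,0,0],"gripper": -1},{"xyz": [0,0,0],"turn": [0,0,0],"gripper": -1}], "squeeze": 80}}

```text
time_s: 3.98
position: [0.532, -0.2186, 0.0499]
tool_rot: [[-0.426, -0.905, 0.002], [-0.905, 0.426, -0.001], [0.0, -0.002, -1.0]]
ft_force: [-0.7, 0.9, 6.7]
grip_width: 0.0231
```

Request:
{"method": "step_arm", "body": {"steps": [{"xyz": [0,0,-0.2],"turn": [0,0,0],"gripper": -1},{"xyz": [0,0,-0.4],"turn": [0,0,0],"gripper": -1},{"xyz": [0,0,-0.6],"turn": [0,0,0],"gripper": -1},{"xyz": [0,0,-0.7],"turn": [0,0,0],"gripper": -1},{"xyz": [0,0,-0.7],"turn": [0,0,0],"gripper": -1},{"xyz": [0,0,-0.7],"turn": [0,0,0],"gripper": -1},{"xyz": [0,0,-0.7],"turn": [0,0,0],"gripper": -1},{"xyz": [0,0,-0.7],"turn": [0,0,0],"gripper": -1},{"xyz": [0,0,-0.7],"turn": [0,0,0],"gripper": -1},{"xyz": [0,0,-0.7],"turn": [0,0,0],"gripper": -1},{"xyz": [0,0,-0.7],"turn": [0,0,0],"gripper": -1},{"xyz": [0,0,-0.5],"turn": [0,0,0],"gripper": -1},{"xyz": [0,0,-0.2],"turn": [0,0,0],"gripper": -1}]}}

```text
time_s: 5.07
position: [0.5314, -0.2182, 0.3518]
tool_rot: [[-0.426, -0.905, 0.003], [-0.905, 0.426, -0.002], [0.001, -0.004, -1.0]]
ft_force: [-0.3, 0.1, -4.9]
grip_width: 0.0232
```

Request:
{"method": "step_arm", "body": {"steps": [{"xyz": [-0.25,0.28,0],"turn": [0,0,0],"gripper": -1},{"xyz": [-0.51,0.577,0],"turn": [0,0,0],"gripper": -1},{"xyz": [-0.51,0.577,0],"turn": [0,0,0],"gripper": -1},{"xyz": [-0.51,0.577,0],"turn": [0,0,0],"gripper": -1},{"xyz": [-0.51,0.577,0],"turn": [0,0,0],"gripper": -1},{"xyz": [-0.51,0.577,0],"turn": [0,0,0],"gripper": -1},{"xyz": [-0.51,0.577,0],"turn": [0,0,0],"gripper": -1},{"xyz": [-0.51,0.577,0],"turn": [0,0,0],"gripper": -1},{"xyz": [-0.51,0.577,0],"turn": [0,0,0],"gripper": -1},{"xyz": [-0.51,0.577,0],"turn": [0,0,0],"gripper": -1},{"xyz": [-0.51,0.577,0],"turn": [0,0,0],"gripper": -1},{"xyz": [-0.51,0.577,0],"turn": [0,0,0],"gripper": -1},{"xyz": [-0.51,0.577,0],"turn": [0,0,0],"gripper": -1},{"xyz": [-0.51,0.577,0],"turn": [0,0,0],"gripper": -1},{"xyz": [-0.51,0.577,0],"turn": [0,0,0],"gripper": -1},{"xyz": [-0.25,0.28,0],"turn": [0,0,0],"gripper": -1}]}}

```text
time_s: 6.4
position: [0.3467, 0.2074, 0.3479]
tool_rot: [[-0.424, -0.906, -0.003], [-0.906, 0.424, 0.0], [0.001, 0.003, -1.0]]
ft_force: [-0.5, -1.2, -5.2]
grip_width: 0.023
```

Request:
{"method": "step_arm", "body": {"steps": [{"xyz": [0,0,0],"turn": [0,0,-0.44],"gripper": -1},{"xyz": [0,0,0],"turn": [0,0,-0.87],"gripper": -1},{"xyz": [0,0,0],"turn": [0,0,-0.87],"gripper": -1},{"xyz": [0,0,0],"turn": [0,0,-0.87],"gripper": -1},{"xyz": [0,0,0],"turn": [0,0,-0.87],"gripper": -1},{"xyz": [0,0,0],"turn": [0,0,-0.87],"gripper": -1},{"xyz": [0,0,0],"turn": [0,0,-0.87],"gripper": -1},{"xyz": [0,0,0],"turn": [0,0,-0.87],"gripper": -1},{"xyz": [0,0,0],"turn": [0,0,-0.87],"gripper": -1},{"xyz": [0,0,0],"turn": [0,0,-0.87],"gripper": -1},{"xyz": [0,0,0],"turn": [0,0,-0.44],"gripper": -1},{"xyz": [0,0,0],"turn": [0,0,0],"gripper": -1},{"xyz": [0,0,0],"turn": [0,0,0],"gripper": -1},{"xyz": [0,0,0],"turn": [0,0,0],"gripper": -1}]}}

```text
time_s: 7.57
position: [0.3488, 0.2052, 0.3483]
tool_rot: [[0.253, -0.967, -0.001], [-0.967, -0.253, -0.0], [-0.0, 0.001, -1.0]]
ft_force: [1.2, -0.4, -6.0]
grip_width: 0.0233
```

```bash
python3 - <<'E'
from h import *
s=env.observe();print(s['time_s'],s['position'],s['tool_rot'].round(4),s['q'],s['grip_width'],s['ft_force'])
i=cams.camera_info('wrist');im,d=cams.get_image('wrist');im=im[:,:,::-1].copy();cv2.imwrite('pics/w2.png',im);np.save('pics/w2d.npy',d)
import pickle;pickle.dump((i,s),open('pics/w2.pkl','wb'))
E
```

```text
7.5667 [0.34877037 0.20524607 0.34829578] [[ 2.529e-01 -9.675e-01 -1.100e-03]
 [-9.675e-01 -2.529e-01 -3.000e-04]
 [-0.000e+00  1.100e-03 -1.000e+00]] [ 1.35973246e+01  3.27286642e+00  8.29277234e+01 -3.24484474e-04
  9.38643091e+01  8.89465248e+01] 0.023314640552762854 [ 1.19371389 -0.41906874 -5.97770149]
```

View pics/w2.png

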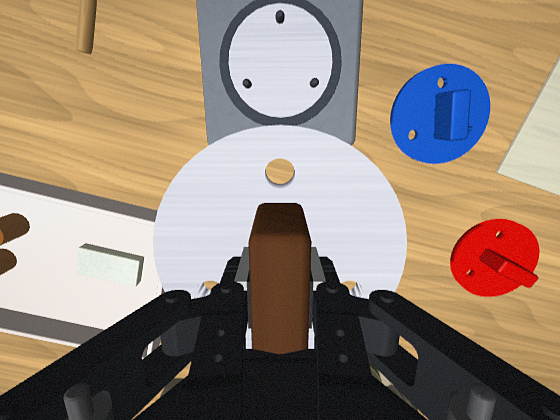

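The whole hub is in view, centre (281,60), with studs at (280,17), (247,83) and (314,82). The disc is held level, with its front hole at (280,172). I'll measure hub and held disc from this one picture.

```bash
python3 - <<'E'
from h import *
import pickle
i,s=pickle.load(open('pics/w2.pkl','rb'));im=cv2.imread('pics/w2.png');b=im.astype(int);V=b.max(2)
R=np.array(s['tool_rot']);T=np.array(s['position'])
def fit(w):
    w=w[:,:2]
    for _ in range(4):
        A=np.c_[2*w,np.ones(len(w))];x=np.linalg.lstsq(A,(w**2).sum(1),rcond=None)[0];r=np.sqrt(x[2]+x[:2]@x[:2])
        e=abs(np.hypot(*(w-x[:2]).T)-r);w=w[e<max(.0015,2*e.std())]
    return x[:2],r,len(w)
m=(b[...,0]>=b[...,2]-2)&(V>150)
roi=np.zeros(V.shape,bool);roi[0:122,222:340]=1
for c,n,p in blobs(m&roi,4000,20000):
    w=cast(i,cv2.convexHull(p.astype(np.int32))[:,0],.082);hc,r,k=fit(w);print('hub',c,n,hc,r,k)
print('hub depth',np.load('pics/w2d.npy')[55,282])
dk=(V<110);roi2=np.zeros(V.shape,bool);roi2[5:100,238:325]=1
for c,n,p in blobs(dk&roi2,20,400):
    q=cast(i,c,.091)[0,:2]-hc;print('stud',c,n,np.hypot(*q),np.degrees(np.arctan2(q[1],q[0])))
zt=T[2]-.0279
roi3=np.zeros(V.shape,bool);roi3[123:300,150:412]=1
mm=m&roi3
for c,n,p in blobs(mm,8000,50000):
    h=cv2.convexHull(p.astype(np.int32))[:,0];h=h[(h[:,1]<285)];
    dc,r,k=fit(cast(i,h,zt));print('disc',c,n,dc,r,k,'in tool',(R.T@np.r_[dc-T[:2],0]).round(4))
    h2=np.zeros(V.shape,bool);h2[155:190,262:298]=1
    for c2,n2,p2 in blobs(h2&~m,300,1200):
        cc,rr=cv2.minEnclosingCircle(p2.astype(np.float32))
        q=cast(i,cc,zt)[0,:2]-dc;print('hole',cc,rr,n2,np.hypot(*q),np.degrees(np.arctan2(q[1],q[0])))
d=np.load('pics/w2d.npy');E=np.array(i['extrinsics'])
for u,v in((200,220),(360,220),(280,140)):
    z=d[v,u];print('disc top z',(E[:3,:3]@[(u-i['cx'])/i['fx']*z,(v-i['cy'])/i['fy']*z,z]+E[:3,3])[2],zt)
print('toolyaw',np.degrees(np.arctan2(R[1,0],R[0,0])))
E
```

```text
hub [279.93490014  60.04314245] 9063 [0.48110536 0.23969512] 0.06161306190378194 47
hub depth 0.3536654
stud [246.68571429  11.6952381 ] 210 0.062367216298605296 51.06291315695111
stud [314.77637131  12.99156118] 237 0.06247061782617189 -23.69426380016043
stud [279.59550562  16.4494382 ] 89 0.04558986434586598 15.158950216768147
stud [246.93548387  83.01612903] 62 0.045435311857465674 135.6866300955023
stud [313.89230769  82.24615385] 65 0.0460678727229085 -104.57063460723155
stud [322.3125   96.21875] 32 0.06342492579219802 -112.12619558330506
disc [279.167344   207.71368459] 27805 [0.34832474 0.20493614] 0.06994226138691839 27 in tool [0.0002 0.0005 0.    ]
hole (279.5, 171.0) 14.637381553649902 644 0.04744390374376712 14.606103778559019
disc top z 0.32141916939661846 0.32039578394416984
disc top z 0.32030011829643246 0.32039578394416984
disc top z 0.321781531283437 0.32039578394416984
toolyaw -75.34922236913361
```

Request:
{"method": "step_arm", "body": {"steps": [{"xyz": [0,-0.28,0],"turn": [0,0,-0.17],"gripper": -1},{"xyz": [0,-0.45,0],"turn": [0,0,0],"gripper": -1},{"xyz": [0,-0.45,0],"turn": [0,0,0],"gripper": -1},{"xyz": [0,-0.45,0],"turn": [0,0,0],"gripper": -1},{"xyz": [0,-0.45,0],"turn": [0,0,0],"gripper": -1},{"xyz": [0,-0.45,0],"turn": [0,0,0],"gripper": -1},{"xyz": [0,-0.45,0],"turn": [0,0,0],"gripper": -1},{"xyz": [0,-0.3,0],"turn": [0,0,0],"gripper": -1},{"xyz": [0,-0.15,0],"turn": [0,0,0],"gripper": -1},{"xyz": [0,0,0],"turn": [0,0,0],"gripper": -1}]}}

```text
time_s: 8.45
position: [0.4825, 0.242, 0.3478]
tool_rot: [[0.267, -0.964, -0.001], [-0.964, -0.267, -0.0], [-0.0, 0.001, -1.0]]
ft_force: [-0.5, -0.6, -4.4]
grip_width: 0.023
```

Request:
{"method": "step_arm", "body": {"steps": [{"xyz": [0,0,0.3],"turn": [0,0,0],"gripper": -1},{"xyz": [0,0,0.5],"turn": [0,0,0],"gripper": -1},{"xyz": [0,0,0.5],"turn": [0,0,0],"gripper": -1},{"xyz": [0,0,0.5],"turn": [0,0,0],"gripper": -1},{"xyz": [0,0,0.5],"turn": [0,0,0],"gripper": -1},{"xyz": [0,0,0.5],"turn": [0,0,0],"gripper": -1},{"xyz": [0,0,0.5],"turn": [0,0,0],"gripper": -1},{"xyz": [0,0,0.5],"turn": [0,0,0],"gripper": -1},{"xyz": [0,0,0.4],"turn": [0,0,0],"gripper": -1},{"xyz": [0,0,0.3],"turn": [0,0,0],"gripper": -1},{"xyz": [0,0,0.2],"turn": [0,0,0],"gripper": -1},{"xyz": [0,0,0],"turn": [0,0,0],"gripper": -1},{"xyz": [0,0,0],"turn": [0,0,0],"gripper": -1},{"xyz": [0,0,0],"turn": [0,0,0],"gripper": -1}]}}

```text
time_s: 9.62
position: [0.4817, 0.2419, 0.1617]
tool_rot: [[0.267, -0.964, 0.002], [-0.964, -0.267, 0.0], [0.0, -0.002, -1.0]]
ft_force: [-0.5, -0.4, -5.5]
grip_width: 0.023
```

```bash
python3 - <<'E'
from h import *
s=env.observe();R=np.array(s['tool_rot']);T=np.array(s['position']);print(s['time_s'],T,np.degrees(np.arctan2(R[1,0],R[0,0])),R[:,2],s['ft_force'])
dc=T[:2]+R[:2,:2]@[.0002,.0005];e=np.r_[np.array([.4811,.2397])-dc,0];print('correction tool units',(R.T@e/.04).round(3))
im,d=cams.get_image('wrist');cv2.imwrite('pics/w3.png',im[:,:,::-1])
E
```

```text
9.6167 [0.48166119 0.24191908 0.16173236] -74.50332731658479 [ 1.74667001e-03  4.42102431e-04 -9.99998377e-01] [-0.48731569 -0.40496591 -5.51057749]
correction tool units [ 0.045  0.016 -0.   ]
```

View pics/w3.png

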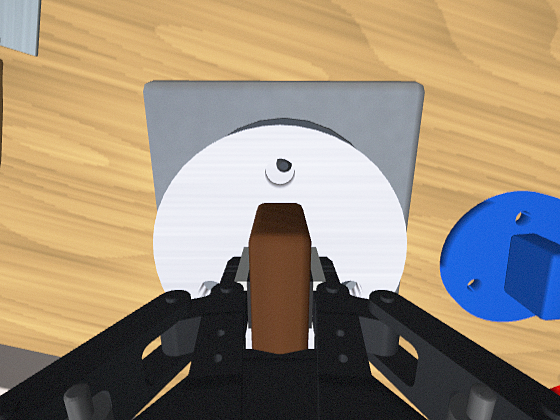

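The stud (284,165) shows through the front hole (280,172), slightly to tool +x, which matches the computed 1.8 mm correction. I apply it and lower slowly.

Request:
{"method": "step_arm", "body": {"steps": [{"xyz": [0.045,0.016,0],"turn": [0,0,0],"gripper": -1},{"xyz": [0,0,0],"turn": [0,0,0],"gripper": -1},{"xyz": [0,0,0.06],"turn": [0,0,0],"gripper": -1},{"xyz": [0,0,0.06],"turn": [0,0,0],"gripper": -1},{"xyz": [0,0,0.06],"turn": [0,0,0],"gripper": -1},{"xyz": [0,0,0.06],"turn": [0,0,0],"gripper": -1},{"xyz": [0,0,0.06],"turn": [0,0,0],"gripper": -1},{"xyz": [0,0,0.06],"turn": [0,0,0],"gripper": -1},{"xyz": [0,0,0.06],"turn": [0,0,0],"gripper": -1},{"xyz": [0,0,0.06],"turn": [0,0,0],"gripper": -1},{"xyz": [0,0,0.06],"turn": [0,0,0],"gripper": -1},{"xyz": [0,0,0],"turn": [0,0,0],"gripper": -1},{"xyz": [0,0,0],"turn": [0,0,0],"gripper": -1}]}}

```text
time_s: 10.75
position: [0.4812, 0.2399, 0.139]
tool_rot: [[0.267, -0.964, -0.0], [-0.964, -0.267, -0.0], [-0.0, 0.0, -1.0]]
ft_force: [0.1, -0.3, -6.1]
grip_width: 0.0233
```

Request:
{"method": "step_arm", "body": {"steps": [{"xyz": [0,0,0.05],"turn": [0,0,0],"gripper": -1},{"xyz": [0,0,0.05],"turn": [0,0,0],"gripper": -1},{"xyz": [0,0,0.05],"turn": [0,0,0],"gripper": -1},{"xyz": [0,0,0.05],"turn": [0,0,0],"gripper": -1},{"xyz": [0,0,0.05],"turn": [0,0,0],"gripper": -1},{"xyz": [0,0,0.04],"turn": [0,0,0],"gripper": -1},{"xyz": [0,0,0.03],"turn": [0,0,0],"gripper": -1},{"xyz": [0,0,0.02],"turn": [0,0,0],"gripper": -1},{"xyz": [0,0,0],"turn": [0,0,0],"gripper": -1},{"xyz": [0,0,0],"turn": [0,0,0],"gripper": -1}]}}

```text
time_s: 11.58
position: [0.4812, 0.2399, 0.1255]
tool_rot: [[0.267, -0.964, 0.0], [-0.964, -0.267, 0.0], [-0.0, -0.0, -1.0]]
ft_force: [0.4, -0.1, -5.0]
grip_width: 0.0234
```

Request:
{"method": "step_arm", "body": {"steps": [{"xyz": [0,0,0.02],"turn": [0,0,0],"gripper": -1},{"xyz": [0,0,0.02],"turn": [0,0,0],"gripper": -1},{"xyz": [0,0,0.01],"turn": [0,0,0],"gripper": -1},{"xyz": [0,0,0],"turn": [0,0,0],"gripper": -1},{"xyz": [0,0,0],"turn": [0,0,0],"gripper": -1}]}}

```text
time_s: 12.0
position: [0.4812, 0.2399, 0.1239]
tool_rot: [[0.267, -0.964, 0.001], [-0.964, -0.267, 0.0], [0.0, -0.001, -1.0]]
ft_force: [-1.9, -1.6, 1.2]
grip_width: 0.0231
```

The force changed from -5.5 to +1.2 N at z 0.124, as expected, so the disc is seated. I release and back off.

Request:
{"method": "step_arm", "body": {"steps": [{"xyz": [0,0,0],"turn": [0,0,0],"gripper": -0.2},{"xyz": [0,0,0],"turn": [0,0,0],"gripper": 0.2},{"xyz": [0,0,0],"turn": [0,0,0],"gripper": 0.6},{"xyz": [0,0,0],"turn": [0,0,0],"gripper": 1},{"xyz": [0,0,0],"turn": [0,0,0],"gripper": 1},{"xyz": [0,0,0],"turn": [0,0,0],"gripper": 1},{"xyz": [0,0,0],"turn": [0,0,0],"gripper": 1},{"xyz": [0,0,0],"turn": [0,0,0],"gripper": 1}]}}

```text
time_s: 12.67
position: [0.4812, 0.2399, 0.1235]
tool_rot: [[0.267, -0.964, -0.0], [-0.964, -0.267, 0.0], [-0.0, 0.0, -1.0]]
ft_force: [0.2, 0.2, -0.1]
grip_width: 0.0855
```

Request:
{"method": "step_arm", "body": {"steps": [{"xyz": [0,0,-0.2],"turn": [0,0,0],"gripper": 1},{"xyz": [0,0,-0.4],"turn": [0,0,0],"gripper": 1},{"xyz": [0,0,-0.5],"turn": [0,0,0],"gripper": 1},{"xyz": [0,0,-0.5],"turn": [0,0,0],"gripper": 1},{"xyz": [0,0,-0.5],"turn": [0,0,0],"gripper": 1},{"xyz": [0,0,-0.5],"turn": [0,0,0],"gripper": 1},{"xyz": [0,0,-0.5],"turn": [0,0,0],"gripper": 1},{"xyz": [0,0,-0.4],"turn": [0,0,0],"gripper": 1},{"xyz": [0,0,-0.2],"turn": [0,0,0],"gripper": 1},{"xyz": [0,0,0],"turn": [0,0,0],"gripper": 1},{"xyz": [0,0,0],"turn": [0,0,0],"gripper": 1}]}}

```text
time_s: 13.58
position: [0.481, 0.2399, 0.2713]
tool_rot: [[0.267, -0.964, -0.0], [-0.964, -0.267, -0.0], [-0.0, 0.0, -1.0]]
ft_force: [-0.1, 1.2, -0.2]
grip_width: 0.0856
```

```bash
python3 - <<'E'
from h import *
i=cams.camera_info('wrist');im,d=cams.get_image('wrist');im=im[:,:,::-1].copy();cv2.imwrite('pics/w4.png',im)
E=np.array(i['extrinsics']);v,u=np.mgrid[0:420,0:560]
P=np.stack([(u-i['cx'])/i['fx']*d,(v-i['cy'])/i['fy']*d,d],-1)@E[:3,:3].T+E[:3,3]
b=im.astype(int);V=b.max(2);rr=np.hypot(P[...,0]-.4811,P[...,1]-.2397)
m=(d>0)&(rr<.068)&(P[...,2]>.088)&(P[...,2]<.104)&(V>150)&(b[...,0]>=b[...,2]-2);m=cv2.erode(m.astype(np.uint8),np.ones((3,3)))>0
p=P[m];A=np.c_[p[:,:2]-[.4811,.2397],np.ones(len(p))];x=np.linalg.lstsq(A,p[:,2],rcond=None)[0];print('plane tilt, z (want .096)',x,len(p))
s=env.observe();print(s['time_s'],s['position'],s['grip_width'],s['ft_force'])
E
```

```text
plane tilt, z (want .096) [-0.0004413   0.001556    0.09635619] 9629
13.6333 [0.48083541 0.23979112 0.27064332] 0.0855819325454532 [ 0.10726526  0.37314234 -0.61573889]
```

View pics/w4.png

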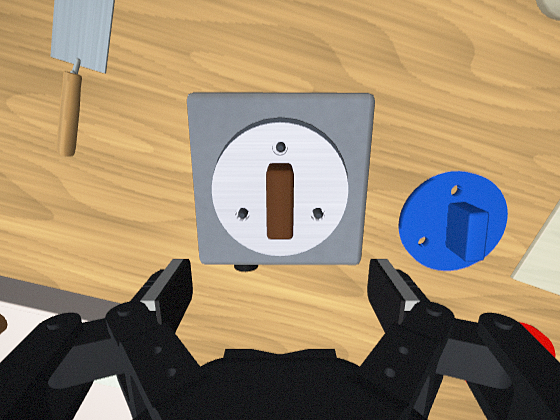

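The disc lies flat on the hub with all three studs in its holes, at (281,148), (243,213) and (318,213). Its top is at 96.4 mm (96 expected), with under 0.002 rad of tilt, and the gripper is clear.

```bash
python3 -c "
from rig import order;print(order.close_job())"
```

```text
the job is handed in; nothing more can be done
None
```

The grinding disc is on the mill, seated flat on the hub with all three studs in its holes, and the job is handed in. I lifted it by the wooden bar, turned it about 41° and lowered it slowly. At the seat, the vertical force went from about -5.5 N to +1.2 N; then I let go and backed off.

**Last checks:**
- **Height and level:** the disc's top measured 96.4 mm against 96 mm expected, with a tilt of about 0.002 rad.
- **Centring:** the three studs show in the three holes. I set the disc to within about 1 mm of the hub centre before lowering, but did not measure the offset again after letting go.
- **Clearance:** the gripper was fully open and well above the disc, with no real force on it.
- **Time:** handed in at about 13.6 s of the 40 s.
- **Bystanders:** my path kept clear of the muller, jar, bowl and knife. I did not measure them again at the end.

One disagreement: the first top-camera estimate put the grip about 4 mm from where the closer wrist view put it. I used the wrist view, and the grasp and fit agreed with it.

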